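# Clear the port and hold the cover over its screw holes

### The arm

A 7-joint arm with a two-finger parallel gripper is mounted at the origin on the work surface. World frame = base frame: x ahead of the robot, y to its left, z up, the work surface at z = 0. Lengths are in m, angles in rad, forces in N, time in s.
With the tool pointing down it reaches from about 0.425 to 0.925 m from the base axis. Payload 6.8 kg.
Tool frame: the origin (TCP) lies at the very end of the fingers, on their centre line; the grasp point (between the pads) lies 19 mm behind it; x points along the fingers, y is the direction in which the jaws open and shut, and the axes are right-handed (so a half turn about x gives the same grasp; the last joint's range is limited). The gripper opens to 85 mm and grips with 20 to 120 N. Pads are 22 mm wide; open, the fingers measure 114 mm over their backs; the gripper's body (76 mm by 85 mm) begins 54 mm behind the grasp point. The pads swing forward as they close: fully open they stand 13 mm farther back than shut.
Start: joints at [-1.233, 0.477, 0.022, 1.555, -0.011, 1.109, -0.083], TCP at [0.291, 0.609, 0.231] pointing down, gripper open.
Joint ranges: [-2.96, 2.96], [-0.34, 2.1], [-1.41, 1.46], [0.24, 2.44], [-1.37, 4.51], [0.17, 1.92], [-2.96, 2.96]. Speed limits (rad/s): [2.39, 2.39, 3.14, 3.14, 3.14, 3.14, 3.14].

### API

Orientations are given as a rotation vector (axis times angle).
In Python, from bench import get_obs, grab_frame, camera_info, hand_in gives the robot as it stands.
- The arm moves only by the tool apply_moves, never from a script. Its argument "series" is text: rows parted by semicolons, each of 7 numbers parted by spaces: the turn, a rotation vector about the tool's x, y, z in rad, then the shift along the tool's x, y, z in m, then the opening, from 0 (shut) to 1 (fully open). In form: wx wy wz tx ty tz hand; .... A call has 1 to 12 rows; each row is the pose to reach, as a shift and turn from the pose commanded when the call began, along the tool's axes at that moment; what a row does not reach only later rows make up. A row lasts 1/8 s, in which the tool goes at most 62.5 mm and 10.7 degrees, less where a joint would pass 70% of its speed; a pose out of reach is approached as far as the arm can. A call with a gripper value outside its range is refused whole. The fingers move at their own pace and stop on an object; "force" is the grip in N (left out, the last holds). Time passes only in rows, so rows that repeat a pose let the fingers close. It gives the time, the measured TCP pose, the force and the opening at its end, in the units of the state.
- get_obs(): the state, without advancing time (a new reading comes with each control period).
- grab_frame(name): name is "scene" or "top" or "wrist"; returns the picture (384x512x3 uint8, blue, green, red); there is no depth.
- camera_info(name): a dict with "fov_y" (degrees; the focal length in pixels is half the picture's height over the tangent of half this angle, whatever the lens; pixels are square), "cx", "cy" (the principal point, pixels), "rvec" (rotation vector, rad) and "tvec" (3), from world to camera coordinates, as OpenCV has them. Camera axes: x right, y down, z forward; pixel columns grow to the right and rows downward; lengths in m; the calibration is good to about 2 mm. The wrist camera is an equidistant fisheye: a pixel r from the principal point sees the ray r / f radians off the axis. A picture is of the moment at which its call begins: read the wrist's pose just before it. camera_info takes no time and is no camera call; for the wrist camera it gives the pose at the moment of the call.
- hand_in(): hands the job in, once; it reports no verdict.
The state is a dict: "clock": time; "joints": joint angles; "qvel": joint speeds; "tau": joint torques, N m; "tcp_pos": TCP position; "orientation": TCP orientation; "contact_force": force on the tool from outside, world axes, zero at the start; "moment": the same for the moment, N m; "grip_width": finger opening in m.
Only numpy, scipy, OpenCV 4.12 (cv2) and the standard library are available. Lean on these libraries where they do the work, as an engineer would, in place of code of your own. Each camera call takes 0.05 s, during which the arm holds its last target.

### The job

Lift the steel drip pot off the instrument housing and set it down upright, without dropping it, on the middle of the green mat, and let it go. Then pick up the white cover plate and hold it level about 15 mm above the housing's flange, blue dot over blue dot and every cover hole centred over its threaded hole, never letting the cover touch the housing, so a colleague can start the screws. Finish while still holding the cover still there in the air, and leave the other things on the bench where they are.

Things in the scene. Friction and masses are not known exactly. Their poses are not given: they have to be found in the camera images.
- housing: fixed instrument housing, black body, copper-coloured flange on top, 110 (x) x 150 (y) mm, flange top 50 mm above the bench; origin at the centre of its underside, z up, yaw within 25 degrees of 0. Four threaded holes, 8 mm wide, in the flange at x, y = (-32, -50), (-32, +50), (+32, -50) and (+32, +22) mm; a flat blue dot (12 mm) at (+32, +50) mm marks the odd corner. Dark round port in the middle.
- cover: loose white cover plate, 92 (x) x 132 (y) x 6 mm, 210 to 300 g, lying face up on the grey pad; origin at the centre of its underside, z up. Black grip rib upright on its centre, 16 mm thick (x), 60 mm long (y), top 40 mm above the underside. Four 12 mm holes at x, y = (-32, -50), (-32, +50), (+32, -50) and (+32, +22) mm, blue dot at (+32, +50) mm as on the housing: fits only with x and y axes along the housing's.
- pot: loose steel drip pot, at the start standing on the housing flange, 76 mm wide at the rim, 68 mm at the base, rim 70 mm high, about 200 to 390 g; origin at the centre of its underside, z up. A fixed arched handle of 10 mm dark round bar spans the mouth along the pot's y axis; its straight top part is 48 mm long and its centre line 118 mm above the underside
- pot_handle (a point): middle of the pot handle's top bar, on the bar's centre line, 118 mm above the pot's underside; the bar runs along the pot's y axis
- mat: fixed round green mat, 130 mm wide, 4 mm thick, on the bench to the left or the right of the housing; origin at the centre of its underside
- pad: fixed grey parts pad, 150 (x) x 190 (y) x 6 mm, on the other side of the housing, with the cover lying on it; origin at the centre of its underside
- bottle: bystander: loose amber bottle with blue cap, 66 mm wide, 160 mm tall, near the far edge; origin under its centre
- vial_rack: bystander: loose white rack of small amber vials with blue caps, 70 x 150 x 47 mm, near the far edge; origin under its centre
- screw_dish: bystander: loose shallow steel dish with screws, 80 mm wide, 20 mm high, near the far edge; origin under its centre
- screwdriver: bystander: loose screwdriver lying on the bench between the robot and the housing, about 200 mm long, along its own x axis, up to 30 mm high
- wrench: bystander: loose steel wrench lying on the bench beyond the housing, along its own x axis, flat
- blank_plate: bystander: loose dark steel plate with two holes, 70 x 100 x 5 mm, near the left edge; not the cover
- housing_hole0 (a point): mouth of the threaded hole at (-32, -50) mm of the housing, level with the flange top
- housing_hole1 (a point): mouth of the threaded hole at (-32, +50) mm of the housing, level with the flange top
- housing_hole2 (a point): mouth of the threaded hole at (+32, -50) mm of the housing, level with the flange top
- housing_hole3 (a point): mouth of the threaded hole at (+32, +22) mm of the housing, level with the flange top
- cover_hole0 (a point): centre of the cover's hole at (-32, -50) mm, at the plate's underside; belongs over housing_hole0
- cover_hole1 (a point): centre of the cover's hole at (-32, +50) mm, at the plate's underside; belongs over housing_hole1
- cover_hole2 (a point): centre of the cover's hole at (+32, -50) mm, at the plate's underside; belongs over housing_hole2
- cover_hole3 (a point): centre of the cover's hole at (+32, +22) mm, at the plate's underside; belongs over housing_hole3
Not all that is in view belongs to the job. Leave any turquoise look-alike of the cover alone. Several things have the shape of the pot; the one meant has the colours described above.

How it is judged:
On the way, in this order (a step that is already met when the one before it is completed fails the run):
1. the pot stands upright on the green mat, let go (horizontal distance between pot and mat below 0.04 m and z of pot in the frame of mat between 0 and 0.009 m and angle between pot's own z axis and vertical below 0.08 rad and linear speed of pot below 0.03 m/s and contact force between the fingers and pot below 0.1 N), for 0.3 s.
2. the cover is lifted off the pad in the gripper, the pot still on the mat (z of cover in the frame of pad above 0.03 m and contact force between the fingers and cover above 0.5 N and horizontal distance between pot and mat below 0.04 m and z of pot in the frame of mat between 0 and 0.009 m and angle between pot's own z axis and vertical below 0.08 rad), for 0.2 s.
At the end, for the whole second after the job is handed in: Pot upright (0.08 rad), at rest on the mat within 40 mm of its centre, untouched by the fingers. Cover in the fingers, still (20 mm/s), level (0.07 rad), its underside 5 to 28 mm above the flange at all holes, each within 4 mm sideways of its threaded hole, touching neither housing nor pot (all of step 1 and horizontal distance between cover_hole0 and housing_hole0 below 0.004 m and horizontal distance between cover_hole1 and housing_hole1 below 0.004 m and horizontal distance between cover_hole2 and housing_hole2 below 0.004 m and horizontal distance between cover_hole3 and housing_hole3 below 0.004 m and z of cover_hole0 in the frame of housing between 0.055 and 0.078 m and z of cover_hole1 in the frame of housing between 0.055 and 0.078 m and z of cover_hole2 in the frame of housing between 0.055 and 0.078 m and z of cover_hole3 in the frame of housing between 0.055 and 0.078 m and angle between cover's own z axis and vertical below 0.07 rad and linear speed of cover below 0.02 m/s and contact force between the fingers and cover above 0.5 N and contact force between cover and housing below 0.1 N and contact force between cover and pot below 0.1 N); the arm keeps its last pose, push and grip.
It fails at once if the pot is tipped by more than about 35 degrees (angle between pot's own z axis and vertical above 0.6 rad).
It fails at once if the pot is dropped (moves faster than 0.35 m/s out of the fingers) (contact force between the fingers and pot below 0.02 N and linear speed of pot above 0.35 m/s).
It fails at once if the cover touches the housing (over 1 N) (contact force between cover and housing above 1 N).
It fails at once if a bystander is moved by more than 40 mm (distance of any of bottle, vial_rack, screw_dish, screwdriver, wrench, blank_plate from where it was at the start of the episode above 0.04 m).
It also fails if it takes over 58 s, if anything falls off the work surface, if the arm or the gripper's body presses on something with over 40 N, if the wrist force passes 120 N, or if a joint passes its speed limit or range.

## Working session

There is one attempt and no reset: what is moved stays moved. The work goes in short steps, Python scripts to look and compute and a tool call to move; the robot and the scene stay as the last step left them, time stands still between calls to the robot, and variables do not carry over. Pictures are saved under pics/ and viewed, and the job is handed in when it is done.

Besides the shell and the picture viewer there is one more tool, called after "Call:" as a command line: name --argument value ..., lists and objects as JSON in quotes. apply_moves: Moves the arm, as the interface text tells. Its arguments: {"type":"object","properties":{"series":{"type":"string"},"force":{"type":"number"}},"required":["series"]}

```bash
ls; mkdir -p pics
cat > h.py <<'E'
import numpy as np, cv2, json
from bench import get_obs, grab_frame, camera_info, hand_in
from scipy.spatial.transform import Rotation as R
def cam(n):
    c=camera_info(n); f=192/np.tan(np.radians(c['fov_y'])/2)
    return f,c['cx'],c['cy'],R.from_rotvec(c['rvec']).as_matrix(),np.array(c['tvec'])
def ray(C,u,v,fish=False):
    f,cx,cy,Rm,t=C
    x,y=u-cx,v-cy
    if fish:
        r=np.hypot(x,y);th=r/f;s=np.sin(th)/max(r,1e-9);d=np.array([x*s,y*s,np.cos(th)])
    else: d=np.array([x/f,y/f,1])
    return -Rm.T@t, Rm.T@d
def onz(C,u,v,z,fish=False):
    o,d=ray(C,u,v,fish); return o+d*(z-o[2])/d[2]
def proj(C,p,fish=False):
    f,cx,cy,Rm,t=C; q=Rm@np.array(p)+t
    if fish:
        r=np.hypot(q[0],q[1]);th=np.arctan2(r,q[2]);return cx+f*th*q[0]/r,cy+f*th*q[1]/r
    return cx+f*q[0]/q[2],cy+f*q[1]/q[2]
E
python3 - <<'E'
from h import *
o=get_obs();print({k:np.round(v,4) for k,v in o.items()})
for n in ['scene','top','wrist']:
    c=camera_info(n);print(n,c)
    im=grab_frame(n);cv2.imwrite(f'pics/{n}0.png',im)
E
```

```text
pics
{'clock': np.float64(0.0), 'joints': array([-1.2331,  0.4778,  0.0224,  1.5565, -0.0115,  1.1093, -0.0831]), 'qvel': array([ 0.0006,  0.0006, -0.0009,  0.0003,  0.001 ,  0.0023,  0.0008]), 'tau': array([-3.00000e-04, -5.96456e+01,  1.60770e+00, -2.81191e+01,
        1.24000e-02,  9.50000e-03,  0.00000e+00]), 'tcp_pos': array([0.2908, 0.6085, 0.2303]), 'orientation': array([ 0.3481,  1.5426, -0.351 ]), 'contact_force': array([ 0.4411, -0.6257,  0.0492]), 'moment': array([0.0452, 0.0014, 0.0045]), 'grip_width': np.float64(0.0853)}
scene {'fov_y': 53.36874758896815, 'cx': 254.3151490872568, 'cy': 186.75269534764706, 'rvec': array([ 0.95517767,  2.66108129, -0.82379673]), 'tvec': array([ 0.3893864 , -0.28131038,  1.5465481 ])}
top {'fov_y': 53.41730232139676, 'cx': 253.39353201353535, 'cy': 194.845573715983, 'rvec': array([ 2.10372453, -2.15318417,  0.23949836]), 'tvec': array([0.07604799, 0.57322341, 1.08363621])}
wrist {'fov_y': 65.70646984690485, 'cx': 256.28916511947665, 'cy': 188.7008443087913, 'rvec': array([-2.46082621, -1.55355732, -0.20519741]), 'tvec': array([-0.67383841, -0.03415391,  0.37886958])}
```

View pics/scene0.png

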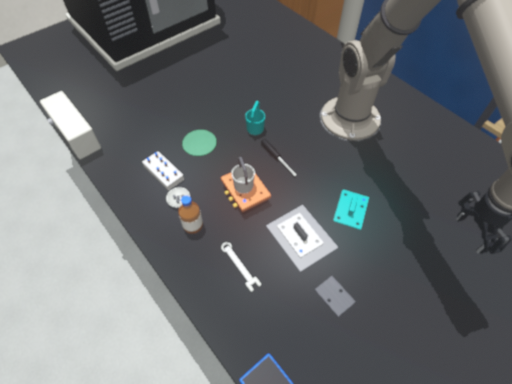

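View pics/top0.png

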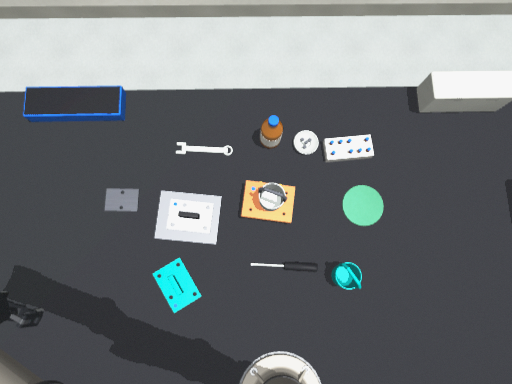

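View pics/wrist0.png

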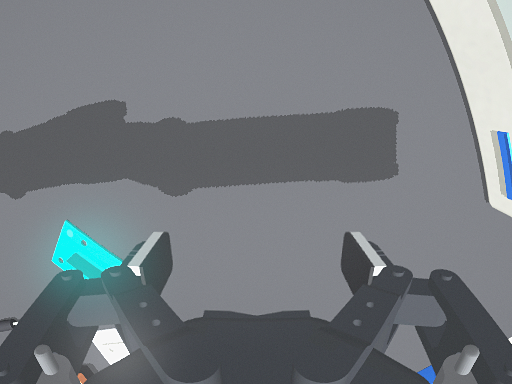

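The top view shows the housing at (269,202) with the steel pot on it, the green mat at (363,205), the pad and white cover at (189,217), and turquoise decoys at (177,285) and (347,276). I'll zoom in for detail.

Run:
```python
from h import *
im=cv2.imread('pics/top0.png')
a=cv2.resize(im[175:250,150:230],None,fx=5,fy=5,interpolation=cv2.INTER_CUBIC)
b=cv2.resize(im[175:250,232:307],None,fx=5,fy=5,interpolation=cv2.INTER_CUBIC)
cv2.imwrite('pics/top0z.png',np.hstack([a,b]))
s=cv2.imread('pics/scene0.png')
cv2.imwrite('pics/scene0z.png',cv2.resize(s[145:275,210:345],None,fx=4.4,fy=4.4,interpolation=cv2.INTER_CUBIC))
C=cam('top');hsv=cv2.cvtColor(im,cv2.COLOR_BGR2HSV)
m=cv2.inRange(hsv,(65,80,60),(82,255,255))
n,l,st,ce=cv2.connectedComponentsWithStats(m)
for i in range(1,n):
    if st[i,4]>300: print('green',st[i],ce[i],onz(C,*ce[i],0.004))
m=cv2.inRange(hsv,(5,120,120),(18,255,255))
n,l,st,ce=cv2.connectedComponentsWithStats(m)
for i in range(1,n):
    if st[i,4]>100: print('orange',st[i],ce[i])
print(camera_info('top')['tvec'],-C[3].T@C[4],-cam('scene')[3].T@cam('scene')[4])
```

```text
green [ 342  185   42   41 1351] [362.42487047 205.06587713] [ 0.54556428 -0.27936934  0.004     ]
orange [261 119  22  21 270] [271.6        130.03703704]
orange [249 186  17  25 146] [256.10273973 199.57534247]
[0.07604799 0.57322341 1.08363621] [0.35060956 0.09467761 1.17334773] [0.99973643 0.608042   1.11954469]
```

View pics/top0z.png

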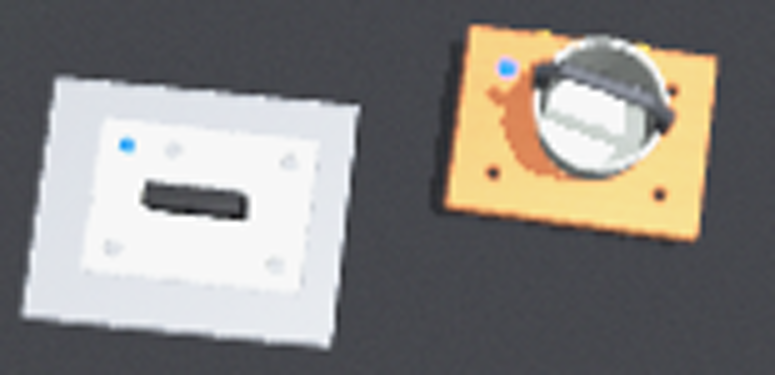

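View pics/scene0z.png

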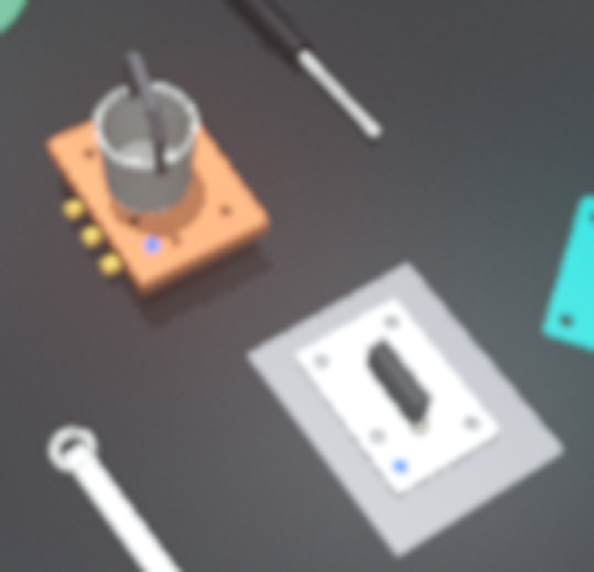

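Run:
```python
from h import *
C=cam('top');S=cam('scene')
def L(x,y): return 150+(x+.5)/5-.5,175+(y+.5)/5-.5
def Rr(x,y): return 232+(x-400+.5)/5-.5,175+(y+.5)/5-.5
def Sc(x,y): return 210+(x+.5)/4.4-.5,145+(y+.5)/4.4-.5
M=np.array([[32,50],[32,22],[32,-50],[-32,50],[-32,-50]])/1000
def fit(P,M):
    mp,mm=P.mean(0),M.mean(0);H=(M-mm).T@(P-mp)
    a=np.arctan2(H[0,1]-H[1,0],H[0,0]+H[1,1]);Q=np.array([[np.cos(a),-np.sin(a)],[np.sin(a),np.cos(a)]])
    t=mp-Q@mm;return t,np.degrees(a),np.round(1000*(P-(M@Q.T+t)),1).tolist()
cp=np.array([onz(C,*L(*p),.012)[:2] for p in [(127,145),(175,150),(289,161),(112,247),(275,264)]])
print('cover',fit(cp,M))
cs=np.array([onz(S,*Sc(*p),.012)[:2] for p in [(400,466),(378,436),(322,360),(472,424),(392,321)]])
print('cover scene',fit(cs,M))
i=[0,3,2,4]
hp=np.array([onz(C,*Rr(*p),.05)[:2] for p in [(508,68),(493,172),(672,90),(659,194)]])
print('housing',fit(hp,M[i]))
hs=np.array([onz(S,*Sc(*p),.05)[:2] for p in [(152,244),(226,211)]])
print('housing scene',fit(hs,M[[0,3]]))
print('rim top',onz(C,*Rr(602,107),.12),'rim scene',onz(S,*Sc(147,125),.12))
print('bar ends top',[onz(C,*Rr(*p),.168) for p in [(545,75),(665,120),(575,73),(650,98)]])
print('bar scene',[onz(S,*Sc(*p),.168) for p in [(133,55),(155,110),(163,170)]])
```

```text
cover (array([0.52351559, 0.2574764 ]), np.float64(-7.395608822120183), [[-0.4, 0.4], [-0.6, -1.3], [0.3, 0.2], [0.2, 0.3], [0.4, 0.5]])
cover scene (array([0.52542217, 0.25696482]), np.float64(-8.015555758808548), [[0.0, 0.1], [-0.0, 0.5], [-0.3, -0.4], [0.2, 0.3], [0.0, -0.5]])
housing (array([0.55713781, 0.01859545]), np.float64(-9.086910298371173), [[-0.1, -0.3], [-0.2, 0.1], [0.1, -0.1], [0.2, 0.3]])
housing scene (array([0.55702557, 0.0187896 ]), np.float64(-11.52580870517761), [[-0.3, 0.1], [0.3, -0.1]])
rim top [0.55762302 0.01218175 0.12      ] rim scene [0.56237426 0.01360363 0.12      ]
bar ends top [array([0.56641964, 0.04610305, 0.168     ]), array([ 0.54035886, -0.01771954,  0.168     ]), array([0.56719091, 0.02987174, 0.168     ]), array([ 0.55258827, -0.01012552,  0.168     ])]
bar scene [array([ 0.55202892, -0.01357905,  0.168     ]), array([0.57081617, 0.03544063, 0.168     ]), array([0.59885674, 0.0793646 , 0.168     ])]
```

```bash
cat >> h.py <<'E'
def plan(p,a_deg):
    o=get_obs();Rc=R.from_rotvec(o['orientation']).as_matrix()
    a=np.radians(a_deg);c,s=np.cos(a),np.sin(a)
    Rt=np.array([[0,c,s],[0,s,-c],[-1,0,0]])
    w=R.from_matrix(Rc.T@Rt).as_rotvec();t=Rc.T@(np.array(p)-o['tcp_pos'])
    print('clock',o['clock'],'tcp',np.round(o['tcp_pos'],4),'ya',np.round(np.degrees(np.arctan2(Rc[1,1],Rc[0,1])),2),'tilt',np.round(np.degrees(np.arccos(-Rc[2,0])),2),'w',np.round(o['grip_width'],4),'F',np.round(o['contact_force'],2))
    print('wxyz',np.round(w,4),'t',np.round(t,4))
E
python3 - <<'E'
from h import *
plan([.561,.011,.25],-20.5);plan([.561,.011,.25],159.5)
o=get_obs();Rc=R.from_rotvec(o['orientation']).as_matrix();print(np.round(Rc,3))
W=cam('wrist');print(Rc.T@(-W[3].T@W[4]-o['tcp_pos']),Rc.T@W[3].T)
E
```

```text
clock 0.15 tcp [0.2909 0.6086 0.2305] ya 64.46 tilt 0.08 w 0.0854 F [-0.01  0.5   0.09]
wxyz [1.4828e+00 1.2000e-03 1.1000e-03] t [-0.0188 -0.4227  0.5014]
clock 0.15 tcp [0.2909 0.6086 0.2305] ya 64.46 tilt 0.08 w 0.0854 F [-0.01  0.5   0.09]
wxyz [-1.6588e+00 -1.1000e-03  1.2000e-03] t [-0.0188 -0.4227  0.5014]
[[-0.001  0.431  0.902]
 [-0.001  0.902 -0.431]
 [-1.    -0.001  0.   ]]
[-0.14341899 -0.00048013 -0.06685527] [[-4.93553753e-04 -2.61346021e-01  9.65245054e-01]
 [ 9.99999247e-01  9.55759646e-04  7.70102223e-04]
 [-1.12380542e-03  9.65244707e-01  2.61345352e-01]]
```

Call:
apply_moves --series "1.483 0.001 0.001 -0.03 -0.423 0.501 1; 1.483 0.001 0.001 -0.03 -0.423 0.501 1; 1.483 0.001 0.001 -0.03 -0.423 0.501 1; 1.483 0.001 0.001 -0.03 -0.423 0.501 1; 1.483 0.001 0.001 -0.03 -0.423 0.501 1; 1.483 0.001 0.001 -0.03 -0.423 0.501 1; 1.483 0.001 0.001 -0.03 -0.423 0.501 1; 1.483 0.001 0.001 -0.03 -0.423 0.501 1; 1.483 0.001 0.001 -0.03 -0.423 0.501 1; 1.483 0.001 0.001 -0.03 -0.423 0.501 1; 1.483 0.001 0.001 -0.03 -0.423 0.501 1; 1.483 0.001 0.001 -0.03 -0.423 0.501 1" --force 40

```text
clock: 1.65
tcp_pos: [0.5611, 0.0081, 0.2613]
orientation: [1.472, 1.014, -1.471]
contact_force: [-0.1, 0.2, -0.5]
grip_width: 0.0852
```

Call:
apply_moves --series "0 0 0 0 0 0 1; 0 0 0 0 0 0 1"

```text
clock: 1.9
tcp_pos: [0.5602, 0.0131, 0.261]
orientation: [1.467, 1.021, -1.466]
contact_force: [0.1, -0.8, 0.4]
grip_width: 0.0853
```

Run:
```python
from h import *
plan([.561,.011,.26],-20.5)
cv2.imwrite('pics/w1.png',grab_frame('wrist'))
```

```text
clock 1.9 tcp [0.5602 0.0131 0.261 ] ya -20.37 tilt 0.1 w 0.0853 F [ 0.1  -0.78  0.4 ]
wxyz [ 0.0024 -0.0016  0.0008] t [0.001  0.0014 0.0017]
```

View pics/w1.png

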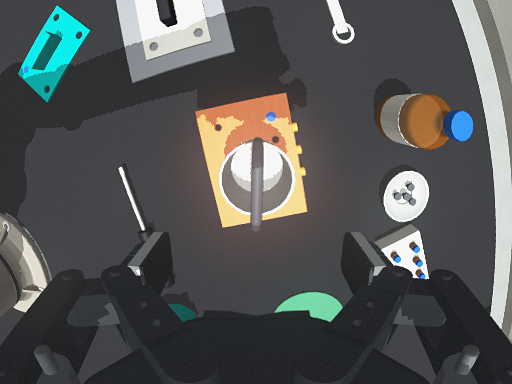

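The wrist view shows the handle bar running from (257,142) to (256,228), vertical in the image and so aligned with the jaws. I'll cast those pixels onto z = 0.168.

Run:
```python
from h import *
W=cam('wrist')
for u,v in [(257,142),(258,160),(257,185),(257,200),(256,228)]:
    print((u,v),np.round(onz(W,u,v,.168,True),4))
a,b=onz(W,258,160,.168,True),onz(W,256.5,210,.168,True);d=a-b;print(np.degrees(np.arctan2(-d[0],d[1])))
for a in (-20.5,): 
  for y in (-24,0,24):
    th=np.radians(a);p=[.561-np.sin(th)*y/1000,.012+np.cos(th)*y/1000,.168];print(y,proj(W,p,True),'top',proj(cam('top'),p),'scene',proj(cam('scene'),p))
print('rim',onz(W,257,178,.12,True))
im=cv2.imread('pics/w1.png');cv2.imwrite('pics/w1z.png',cv2.resize(im[85:240,180:320],None,fx=4,fy=4,interpolation=cv2.INTER_CUBIC)[:600])
```

```text
(257, 142) [0.5741 0.0509 0.168 ]
(258, 160) [0.5698 0.0369 0.168 ]
(257, 185) [0.5618 0.0177 0.168 ]
(257, 200) [0.5574 0.0056 0.168 ]
(256, 228) [ 0.5478 -0.0177  0.168 ]
-21.926279121903036
-24 (np.float64(258.3053143703225), np.float64(218.81319421343602)) top (np.float64(281.7311860922209), np.float64(194.19486052473934)) scene (np.float64(240.3036010503003), np.float64(157.7892563273034))
0 (np.float64(258.4608150319593), np.float64(191.62832261676104)) top (np.float64(273.29161622882043), np.float64(191.31087028549186)) scene (np.float64(242.6278978748372), np.float64(163.4300078809439))
24 (np.float64(258.6114530042842), np.float64(162.9860694994397)) top (np.float64(264.8688086527204), np.float64(188.43260809562898)) scene (np.float64(245.00230103176895), np.float64(169.1923606729977))
rim [0.56012391 0.01285548 0.12      ]
```

View pics/w1z.png

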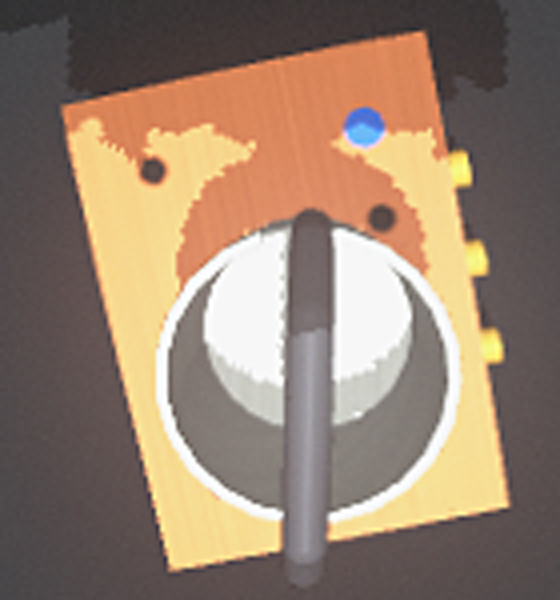

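Call:
apply_moves --series "0.02 0 0 0.03 0 0.001 1; 0.02 0 0 0.06 0 0.001 1; 0.02 0 0 0.09 0 0.001 1; 0.02 0 0 0.1 0 0.001 1; 0.02 0 0 0.1 0 0.001 1; 0.02 0 0 0.1 0 0.001 1"

```text
clock: 2.7
tcp_pos: [0.5612, 0.0107, 0.1625]
orientation: [1.484, 1.006, -1.479]
contact_force: [-0.2, -0.4, -0.3]
grip_width: 0.0854
```

Run:
```python
from h import *
plan([.560,.0125,.149],-21.5)
im=grab_frame('wrist');W=cam('wrist')
for y in (-24,0,24):
    th=np.radians(-21.5);p=[.560-np.sin(th)*y/1000,.0125+np.cos(th)*y/1000,.168]
    q=proj(W,p,True);print(q);cv2.circle(im,tuple(int(round(x)) for x in q),2,(0,0,255),-1)
cv2.imwrite('pics/w2.png',im)
```

```text
clock 2.7 tcp [0.5612 0.0107 0.1625] ya -21.64 tilt 0.17 w 0.0854 F [-0.25 -0.38 -0.31]
wxyz [-0.0025 -0.0024 -0.0017] t [ 0.0135 -0.0018 -0.0012]
(np.float64(254.411700221962), np.float64(279.6833504376839))
(np.float64(254.2172189122986), np.float64(240.02534845334822))
(np.float64(254.02895465290933), np.float64(194.8148935282425))
```

View pics/w2.png

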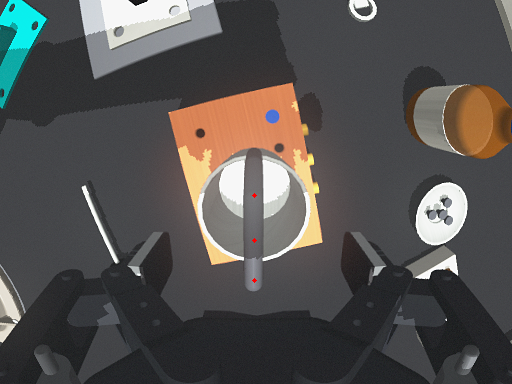

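Call:
apply_moves --series "-0.002 -0.002 -0.002 0.008 -0.002 -0.001 1; -0.002 -0.002 -0.002 0.0135 -0.002 -0.001 1; -0.002 -0.002 -0.002 0.0135 -0.002 -0.001 0; -0.002 -0.002 -0.002 0.0135 -0.002 -0.001 0; -0.002 -0.002 -0.002 0.0135 -0.002 -0.001 0; -0.002 -0.002 -0.002 0.0135 -0.002 -0.001 0; -0.002 -0.002 -0.002 0.0135 -0.002 -0.001 0; -0.002 -0.002 -0.002 0.0135 -0.002 -0.001 0; -0.002 -0.002 -0.002 0.0135 -0.002 -0.001 0; -0.002 -0.002 -0.002 0.0135 -0.002 -0.001 0" --force 60

```text
clock: 4.0
tcp_pos: [0.5592, 0.0122, 0.148]
orientation: [1.48, 1.008, -1.482]
contact_force: [0.8, -0.8, 2.4]
grip_width: 0.008
```

Call:
apply_moves --series "0 0 0 -0.005 0 0 0; 0 0 0 -0.01 0 0 0; 0 0 0 -0.02 0 0 0; 0 0 0 -0.02 0 0 0; 0 0 0 -0.02 0 0 0"

```text
clock: 4.62
tcp_pos: [0.5588, 0.0123, 0.1678]
orientation: [1.479, 1.009, -1.482]
contact_force: [0.3, 0.0, -3.8]
grip_width: 0.0079
```

Run:
```python
from h import *
plan([.560,.0125,.2],-21.5)
cv2.imwrite('pics/w3.png',grab_frame('wrist'))
im=grab_frame('scene');cv2.imwrite('pics/s3.png',cv2.resize(im[120:240,180:320],None,fx=4,fy=4))
```

```text
clock 4.625 tcp [0.5588 0.0123 0.1678] ya -21.54 tilt 0.12 w 0.0079 F [ 0.28  0.05 -3.81]
wxyz [-0.0006  0.0005  0.002 ] t [-0.0322  0.001  -0.0006]
```

View pics/w3.png

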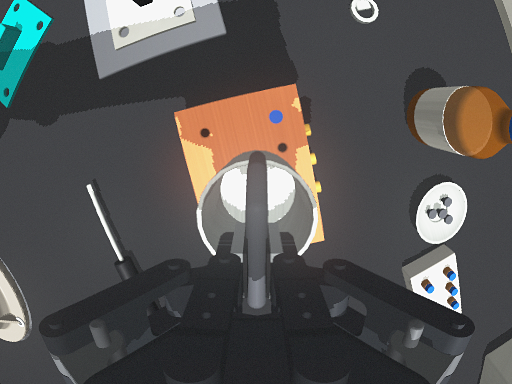

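View pics/s3.png

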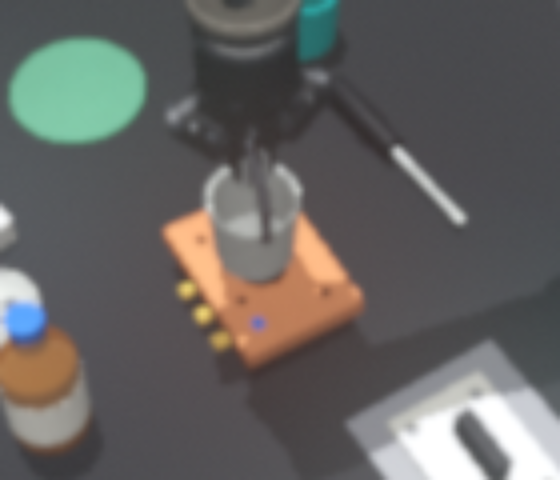

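Run:
```python
from h import *
im=cv2.imread('pics/scene0.png');C=cam('scene');hsv=cv2.cvtColor(im,cv2.COLOR_BGR2HSV)
m=cv2.inRange(hsv,(65,60,60),(84,255,255))
n,l,st,ce=cv2.connectedComponentsWithStats(m)
for i in range(1,n):
    if st[i,4]>300: print('green',st[i],ce[i],onz(C,*ce[i],0.004))
plan([.545,-.279,.19],-21.5)
plan([.545,-.279,.104],-21.5)
```

```text
green [182 129  35  27 751] [198.92676431 142.19573901] [ 0.55075015 -0.27861783  0.004     ]
clock 4.725 tcp [0.5587 0.0123 0.1676] ya -21.54 tilt 0.15 w 0.008 F [ 0.27 -0.16 -3.29]
wxyz [-0.0007  0.0009  0.0024] t [-0.0224  0.0941  0.276 ]
clock 4.725 tcp [0.5587 0.0123 0.1676] ya -21.54 tilt 0.15 w 0.008 F [ 0.27 -0.16 -3.29]
wxyz [-0.0007  0.0009  0.0024] t [0.0636 0.0943 0.2759]
```

Call:
apply_moves --series "0 0 0 -0.012 0.003 0.008 0; 0 0 0 -0.022 0.01 0.028 0; 0 0 0 -0.022 0.02 0.058 0; 0 0 0 -0.022 0.032 0.09 0; 0 0 0 -0.022 0.044 0.125 0; 0 0 0 -0.022 0.056 0.16 0; 0 0 0 -0.022 0.068 0.195 0; 0 0 0 -0.022 0.08 0.228 0; 0 0 0 -0.022 0.089 0.254 0; 0 0 0 -0.022 0.094 0.27 0; 0 0 0 -0.022 0.096 0.275 0; 0 0 0 -0.022 0.096 0.275 0"

```text
clock: 6.22
tcp_pos: [0.5474, -0.2784, 0.1898]
orientation: [1.48, 1.009, -1.482]
contact_force: [-0.4, 0.7, -2.8]
grip_width: 0.0074
```

Call:
apply_moves --series "0 0 0 0.015 0 0 0; 0 0 0 0.035 0 0 0; 0 0 0 0.055 0 0 0; 0 0 0 0.068 0 0 0; 0 0 0 0.074 0 0 0; 0 0 0 0.076 0 0 0; 0 0 0 0.076 0 0 0; 0 0 0 0.076 0 0 0"

```text
clock: 7.22
tcp_pos: [0.5475, -0.279, 0.1144]
orientation: [1.48, 1.008, -1.482]
contact_force: [0.6, -0.2, -2.8]
grip_width: 0.0083
```

Run:
```python
from h import *
plan([.547,-.279,.102],-21.5)
im=grab_frame('scene');cv2.imwrite('pics/s4.png',cv2.resize(im[80:220,130:310],None,fx=4,fy=4))
cv2.imwrite('pics/t4.png',grab_frame('top'))
```

```text
clock 7.225 tcp [ 0.5475 -0.279   0.1144] ya -21.54 tilt 0.06 w 0.0083 F [ 0.58 -0.23 -2.75]
wxyz [-0.0008  0.0006  0.0009] t [ 0.0124 -0.0005  0.0002]
```

View pics/s4.png

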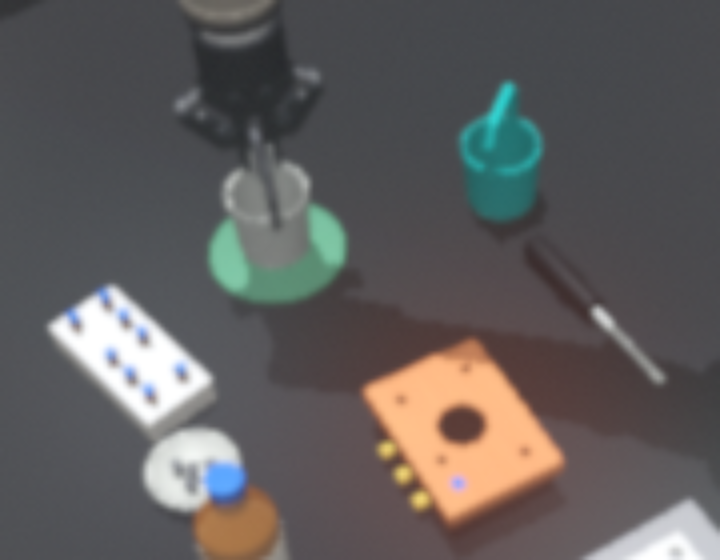

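View pics/t4.png

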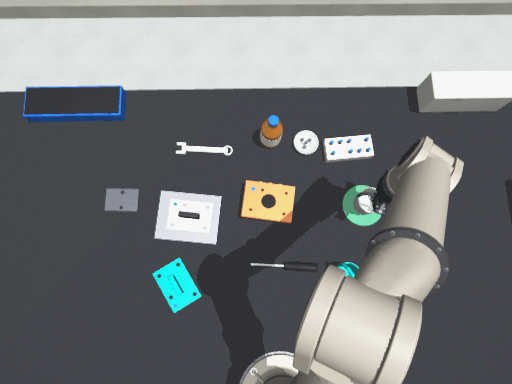

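The pot hangs upright over the mat and the housing is now clear in view. I'll lower it the last 12 mm slowly.

Call:
apply_moves --series "0 0 0 0.003 0 0 0; 0 0 0 0.006 0 0 0; 0 0 0 0.008 0 0 0; 0 0 0 0.01 0 0 0; 0 0 0 0.0115 0 0 0; 0 0 0 0.0115 0 0 0"

```text
clock: 8.07
tcp_pos: [0.5471, -0.2788, 0.1022]
orientation: [1.479, 1.009, -1.482]
contact_force: [0.2, -0.9, -3.3]
grip_width: 0.0079
```

Call:
apply_moves --series "0 0 0 0.001 0 0 0; 0 0 0 0.001 0 0 0"

```text
clock: 8.32
tcp_pos: [0.5477, -0.279, 0.1019]
orientation: [1.48, 1.007, -1.481]
contact_force: [0.0, 0.1, 2.1]
grip_width: 0.0081
```

Contact is made: the force went from −3.3 to +2.1 N. Opening the fingers.

Call:
apply_moves --series "0 0 0 0 0 0 0.15; 0 0 0 0 0 0 0.3; 0 0 0 0 0 0 0.5; 0 0 0 0 0 0 0.7; 0 0 0 0 0 0 0.7; 0 0 0 0 0 0 0.7"

```text
clock: 9.07
tcp_pos: [0.5471, -0.2788, 0.1013]
orientation: [1.479, 1.009, -1.482]
contact_force: [0.1, 0.1, 0.2]
grip_width: 0.0595
```

Call:
apply_moves --series "0 0 0 -0.01 0 0 0.7; 0 0 0 -0.03 0 0 0.7; 0 0 0 -0.06 0 0 0.7; 0 0 0 -0.1 0 0 0.7; 0 0 0 -0.13 0 0 0.7; 0 0 0 -0.15 0 0 1; 0 0 0 -0.15 0 0 1"

```text
clock: 9.95
tcp_pos: [0.5484, -0.2796, 0.2542]
orientation: [1.481, 1.004, -1.479]
contact_force: [-0.5, -0.6, -0.4]
grip_width: 0.0851
```

Run:
```python
from h import *
plan([.5245,.2572,.15],-7.7)
cv2.imwrite('pics/w5.png',grab_frame('wrist'))
W=cam('wrist');im=cv2.imread('pics/w5.png')
```

```text
clock 9.95 tcp [ 0.5484 -0.2796  0.2542] ya -21.56 tilt 0.17 w 0.0851 F [-0.5  -0.61 -0.44]
wxyz [-0.2418  0.0006 -0.0029] t [ 0.1035 -0.2198 -0.4905]
```

View pics/w5.png

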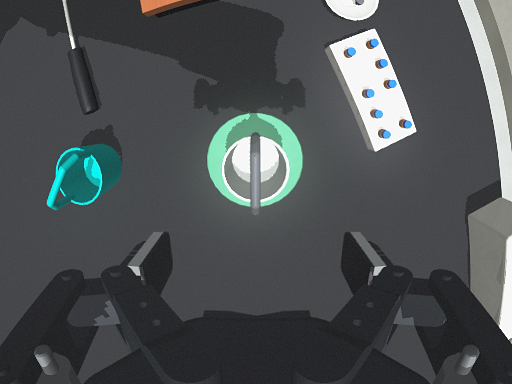

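The pot stands upright and centred on the mat at (255,170). I'll stop over the housing to measure it unobstructed.

Run:
```python
from h import *
plan([.557,.0186,.25],-9)
```

```text
clock 10.0 tcp [ 0.5477 -0.2791  0.2526] ya -21.55 tilt 0.02 w 0.0854 F [ 0.63  0.79 -0.42]
wxyz [-0.219   0.0003 -0.0003] t [ 0.0025 -0.1007 -0.2803]
```

Call:
apply_moves --series "-0.219 0 0 0 -0.1 -0.28 1; -0.219 0 0 0 -0.1 -0.28 1; -0.219 0 0 0 -0.1 -0.28 1; -0.219 0 0 0 -0.1 -0.28 1; -0.219 0 0 0 -0.1 -0.28 1; -0.219 0 0 0 -0.1 -0.28 1; -0.219 0 0 0 -0.1 -0.28 1; -0.219 0 0 0 -0.1 -0.28 1; -0.219 0 0 0 -0.1 -0.28 1"

```text
clock: 11.12
tcp_pos: [0.5571, 0.0169, 0.2512]
orientation: [1.324, 1.131, -1.328]
contact_force: [0.3, -1.0, -0.2]
grip_width: 0.0855
```

Run:
```python
from h import *
plan([.557,.0186,.25],-9)
im=grab_frame('wrist');cv2.imwrite('pics/w6.png',im)
import pickle;pickle.dump(cam('wrist'),open('w6.pkl','wb'))
t=cv2.imread('pics/t4.png')
a=cv2.resize(im[80:230,180:330],None,fx=4,fy=4,interpolation=cv2.INTER_CUBIC)
cv2.imwrite('pics/w6z.png',a)
cv2.imwrite('pics/t4z.png',cv2.resize(t[172:232,232:307],None,fx=8,fy=8,interpolation=cv2.INTER_CUBIC))
```

```text
clock 11.125 tcp [0.5571 0.0169 0.2512] ya -9.13 tilt 0.13 w 0.0855 F [ 0.26 -1.   -0.17]
wxyz [-0.0023  0.0006  0.0022] t [ 0.0012 -0.0004 -0.0017]
```

View pics/w6z.png

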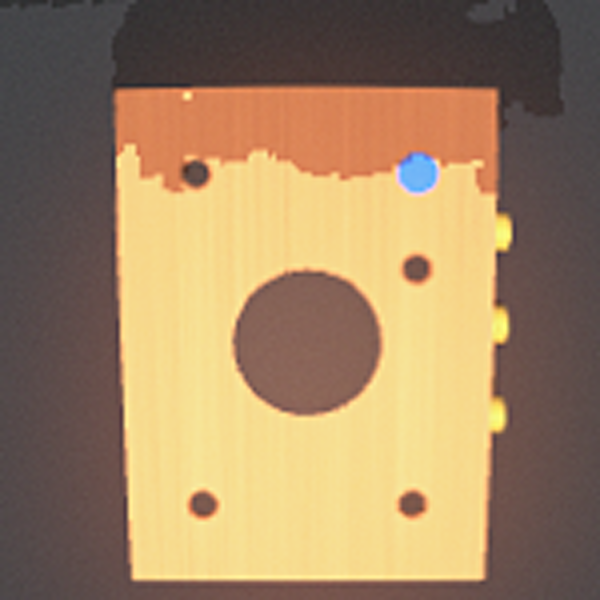

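View pics/t4z.png

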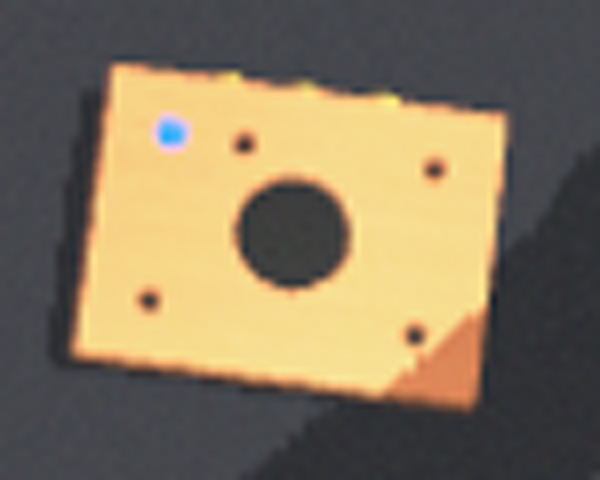

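Both views show all four threaded holes and the blue dot clearly; next I'll fit the housing pose.

```bash
cat >> h.py <<'E'
M=np.array([[32,50],[32,22],[32,-50],[-32,50],[-32,-50]])/1000
def fit(P,M):
    mp,mm=P.mean(0),M.mean(0);H=(M-mm).T@(P-mp)
    a=np.arctan2(H[0,1]-H[1,0],H[0,0]+H[1,1]);Q=np.array([[np.cos(a),-np.sin(a)],[np.sin(a),np.cos(a)]])
    t=mp-Q@mm;return np.round(t,4),round(np.degrees(a),2),np.round(1000*(P-(M@Q.T+t)),1).tolist()
def meas(C,pts,z,fx,u0,v0,fish=False,M=M):
    return fit(np.array([onz(C,u0+(x+.5)/fx-.5,v0+(y+.5)/fx-.5,z,fish)[:2] for x,y in pts]),M)
E
python3 - <<'E'
from h import *;import pickle
W=pickle.load(open('w6.pkl','rb'))
print('wrist',meas(W,[(417,173),(416,268),(412,503),(195,174),(203,504)],.05,4,180,80,True))
print('top',meas(cam('top'),[(172,132),(244,143),(434,169),(149,300),(415,335)],.05,8,232,172))
print('scene',meas(cam('scene'),[(458,484),(441,460),(401,399),(525,451),(466,368)],.05,4,130,80))
plan([.5245,.2572,.15],-8)
E
```

```text
wrist (array([0.5562, 0.0185]), np.float64(-8.77), [[0.0, -0.1], [0.0, 0.1], [-0.0, 0.1], [-0.0, -0.1], [0.0, 0.0]])
top (array([0.5571, 0.0189]), np.float64(-9.02), [[0.4, -0.3], [0.0, 0.4], [-0.2, 0.2], [-0.3, -0.1], [0.1, -0.1]])
scene (array([0.5598, 0.0188]), np.float64(-9.16), [[0.2, 0.1], [0.8, 0.1], [0.0, 0.1], [-0.4, 0.1], [-0.6, -0.4]])
clock 11.175 tcp [0.5572 0.0172 0.2513] ya -9.11 tilt 0.12 w 0.0856 F [ 1.01 -0.65  0.65]
wxyz [-0.0194  0.0004  0.0021] t [ 0.1013 -0.0701 -0.2319]
```

Call:
apply_moves --series "-0.018 0 0.002 0.02 -0.02 -0.06 1; -0.018 0 0.002 0.05 -0.035 -0.12 1; -0.018 0 0.002 0.08 -0.055 -0.18 1; -0.018 0 0.002 0.1 -0.07 -0.23 1; -0.018 0 0.002 0.1 -0.07 -0.23 1; -0.018 0 0.002 0.1 -0.07 -0.232 1; -0.018 0 0.002 0.1 -0.07 -0.232 1"

```text
clock: 12.05
tcp_pos: [0.5252, 0.2566, 0.1521]
orientation: [1.313, 1.138, -1.312]
contact_force: [0.4, 0.4, 0.1]
grip_width: 0.0857
```

Run:
```python
from h import *
plan([.5245,.2572,.10],-8)
im=grab_frame('wrist');cv2.imwrite('pics/w7.png',im)
import pickle;pickle.dump(cam('wrist'),open('w7.pkl','wb'))
```

```text
clock 12.05 tcp [0.5252 0.2566 0.1521] ya -8.12 tilt 0.07 w 0.0857 F [0.42 0.36 0.13]
wxyz [-0.0021  0.0003 -0.0011] t [ 0.0521 -0.0009 -0.0005]
```

View pics/w7.png

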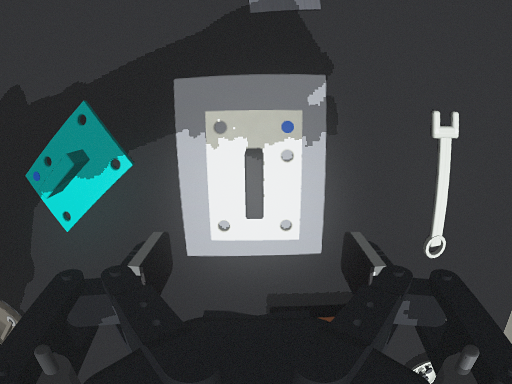

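Run:
```python
from h import *;import pickle
W=pickle.load(open('w7.pkl','rb'))
print('wrist',meas(W,[(288,127),(287,155.5),(286,225),(220,127),(224,225)],.012,1,0,0,True))
print('rib',onz(W,254.5,150,.046,True),onz(W,254.5,217,.046,True))
plan([.5245,.2572,.05],-8)
```

```text
wrist (array([0.5229, 0.257 ]), np.float64(-7.72), [[0.3, -0.5], [-0.3, 0.0], [0.1, -0.0], [-0.4, 0.1], [0.3, 0.4]])
rib [0.52765036 0.28864893 0.046     ] [0.51911054 0.22915446 0.046     ]
clock 12.1 tcp [0.5253 0.2565 0.1522] ya -8.14 tilt 0.07 w 0.0854 F [-1.11  0.16  0.44]
wxyz [-0.0025  0.0001 -0.0012] t [ 0.1022 -0.001  -0.0006]
```

Call:
apply_moves --series "-0.006 0 -0.001 0.04 -0.0018 -0.0005 1; -0.006 0 -0.001 0.08 -0.0018 -0.0005 1; -0.006 0 -0.001 0.11 -0.0018 -0.0005 1; -0.006 0 -0.001 0.123 -0.0018 -0.0005 1; -0.006 0 -0.001 0.13 -0.0018 -0.0005 1; -0.006 0 -0.001 0.132 -0.0018 -0.0005 1; -0.006 0 -0.001 0.132 -0.0018 -0.0005 1; -0.006 0 -0.001 0.132 -0.0018 -0.0005 1" --force 60

```text
clock: 13.1
tcp_pos: [0.5229, 0.2595, 0.0201]
orientation: [1.307, 1.144, -1.306]
contact_force: [-0.3, 0.1, -0.1]
grip_width: 0.0857
```

Run:
```python
from h import *
plan([.5235,.257,.02],-7.8)
im=grab_frame('wrist');cv2.imwrite('pics/w8.png',im)
```

```text
clock 13.1 tcp [0.5229 0.2595 0.0201] ya -7.61 tilt 0.04 w 0.0857 F [-0.28  0.13 -0.13]
wxyz [ 0.0033 -0.0006  0.0001] t [0.0001 0.001  0.0024]
```

View pics/w8.png

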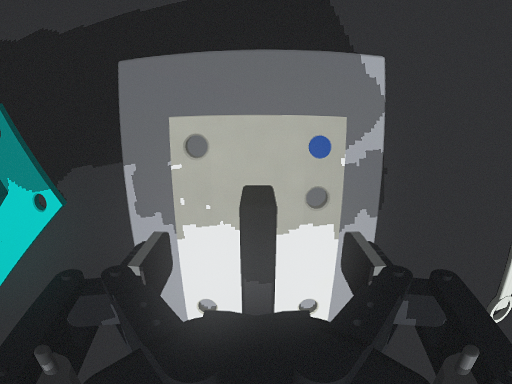

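Call:
apply_moves --series "0.003 0 0 0 0.001 0.002 1; 0.003 0 0 0 0.001 0.002 0.5; 0.003 0 0 0 0.001 0.002 0; 0.003 0 0 0 0.001 0.002 0; 0.003 0 0 0 0.001 0.002 0; 0.003 0 0 0 0.001 0.002 0; 0.003 0 0 0 0.001 0.002 0; 0.003 0 0 0 0.001 0.002 0; 0.003 0 0 0 0.001 0.002 0; 0.003 0 0 0 0.001 0.002 0" --force 70

```text
clock: 14.4
tcp_pos: [0.5233, 0.2571, 0.0195]
orientation: [1.308, 1.142, -1.309]
contact_force: [0.6, -0.1, 3.4]
grip_width: 0.0151
```

Call:
apply_moves --series "0 0 0 -0.005 0 0 0; 0 0 0 -0.02 0 0 0; 0 0 0 -0.045 0 0 0; 0 0 0 -0.075 0 0 0; 0 0 0 -0.105 0 0 0; 0 0 0 -0.12 0 0 0; 0 0 0 -0.125 0 0 0; 0 0 0 -0.125 0 0 0; 0 0 0 -0.125 0 0 0"

```text
clock: 15.52
tcp_pos: [0.5226, 0.2567, 0.1433]
orientation: [1.306, 1.143, -1.311]
contact_force: [1.1, 0.6, -2.0]
grip_width: 0.0149
```

Run:
```python
from h import *;import pickle
plan([.5568,.0187,.145],-8.9)
im=grab_frame('wrist');cv2.imwrite('pics/w9.png',im)
pickle.dump((cam('wrist'),get_obs()),open('w9.pkl','wb'))
```

```text
clock 15.525 tcp [0.5226 0.2567 0.1433] ya -7.79 tilt 0.17 w 0.0149 F [ 1.06  0.65 -1.98]
wxyz [0.0194 0.0016 0.0026] t [-0.0015  0.0661  0.2312]
```

View pics/w9.png

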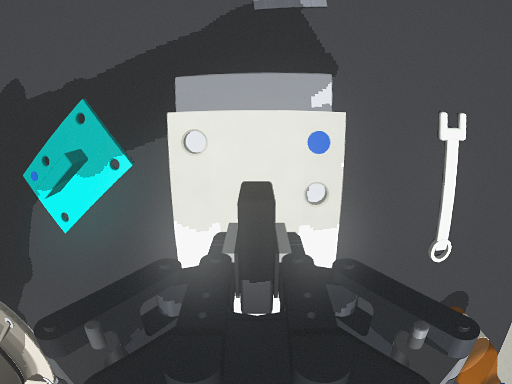

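Run:
```python
from h import *;import pickle
W,o=pickle.load(open('w9.pkl','rb'))
im=cv2.imread('pics/w9.png')
cv2.imwrite('pics/w9z.png',cv2.resize(im[100:220,160:355],None,fx=4,fy=4,interpolation=cv2.INTER_CUBIC))
for z in (.1338,.1358,.1378):
  r=meas(W,[(319,142),(316,193),(195.5,142)],z,1,0,0,True,M[[0,1,3]]);print(z,r, np.array(r[0])-o['tcp_pos'][:2])
```

```text
0.1338 (array([0.5223, 0.2566]), np.float64(-7.63), [[0.3, -0.2], [-0.1, 0.2], [-0.2, -0.0]]) [-0.00038093 -0.00013292]
0.1358 (array([0.5222, 0.257 ]), np.float64(-7.63), [[-0.0, -0.3], [-0.3, 0.5], [0.4, -0.2]]) [-0.00048093  0.00026708]
0.1378 (array([0.5221, 0.2573]), np.float64(-7.63), [[-0.3, -0.3], [-0.6, 0.8], [0.9, -0.4]]) [-0.00058093  0.00056708]
```

View pics/w9z.png

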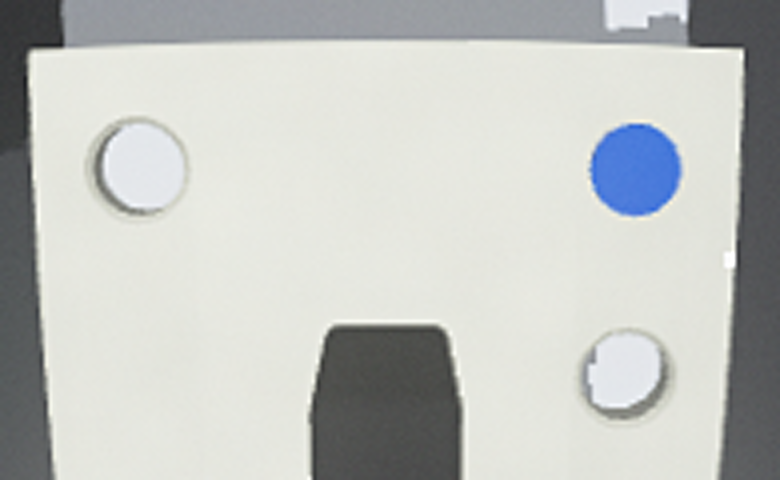

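Call:
apply_moves --series "0.019 0.0015 0.0025 -0.001 0.003 0.01 0; 0.019 0.0015 0.0025 -0.001 0.01 0.035 0; 0.019 0.0015 0.0025 -0.001 0.02 0.07 0; 0.019 0.0015 0.0025 -0.001 0.031 0.108 0; 0.019 0.0015 0.0025 -0.001 0.042 0.146 0; 0.019 0.0015 0.0025 -0.001 0.052 0.182 0; 0.019 0.0015 0.0025 -0.001 0.06 0.21 0; 0.019 0.0015 0.0025 -0.001 0.064 0.225 0; 0.019 0.0015 0.0025 -0.001 0.066 0.231 0; 0.019 0.0015 0.0025 -0.001 0.066 0.231 0; 0.019 0.0015 0.0025 -0.001 0.066 0.231 0"

```text
clock: 16.95
tcp_pos: [0.5573, 0.0207, 0.1453]
orientation: [1.323, 1.133, -1.319]
contact_force: [0.1, 0.1, -1.7]
grip_width: 0.0146
```

Run:
```python
from h import *
plan([.5567,.0186,.1],-8.9)
```

```text
clock 16.95 tcp [0.5573 0.0207 0.1453] ya -8.77 tilt 0.12 w 0.0146 F [ 0.07  0.15 -1.69]
wxyz [ 0.0022 -0.0018 -0.0011] t [ 0.0453 -0.0003  0.0022]
```

Call:
apply_moves --series "0.002 0 0 0.02 0 0 0; 0.002 0 0 0.04 0 0 0; 0.002 0 0 0.045 0 0 0; 0.002 0 0 0.045 0 0 0; 0.002 0 0 0.045 0 0 0"

```text
clock: 17.58
tcp_pos: [0.558, 0.0195, 0.1011]
orientation: [1.326, 1.13, -1.321]
contact_force: [0.4, 0.1, -1.2]
grip_width: 0.0152
```

Run:
```python
from h import *
for i in range(5):
    o=get_obs();print(o['clock'],np.round(o['tcp_pos'],4),np.round(o['orientation'],4))
    im=grab_frame('wrist')
plan([.5567,.0186,.0785],-8.9)
im=grab_frame('wrist');cv2.imwrite('pics/w10.png',im)
s=grab_frame('scene');cv2.imwrite('pics/s10.png',cv2.resize(s[140:230,190:310],None,fx=6,fy=6,interpolation=cv2.INTER_CUBIC))
```

```text
17.575 [0.558  0.0195 0.1011] [ 1.3262  1.13   -1.3209]
17.625 [0.558  0.0195 0.1012] [ 1.3264  1.1299 -1.3209]
17.675 [0.5579 0.0194 0.1011] [ 1.3263  1.13   -1.321 ]
17.725 [0.5579 0.0194 0.101 ] [ 1.3263  1.13   -1.3213]
17.775 [0.5578 0.0193 0.1009] [ 1.3262  1.1301 -1.3215]
clock 17.825 tcp [0.5577 0.0193 0.1008] ya -9.0 tilt 0.15 w 0.0149 F [-0.04 -0.29 -2.43]
wxyz [-0.0017 -0.0016 -0.0021] t [ 0.0223 -0.0009  0.0009]
```

View pics/w10.png

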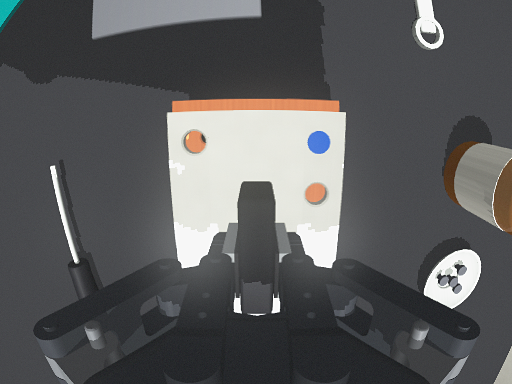

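View pics/s10.png

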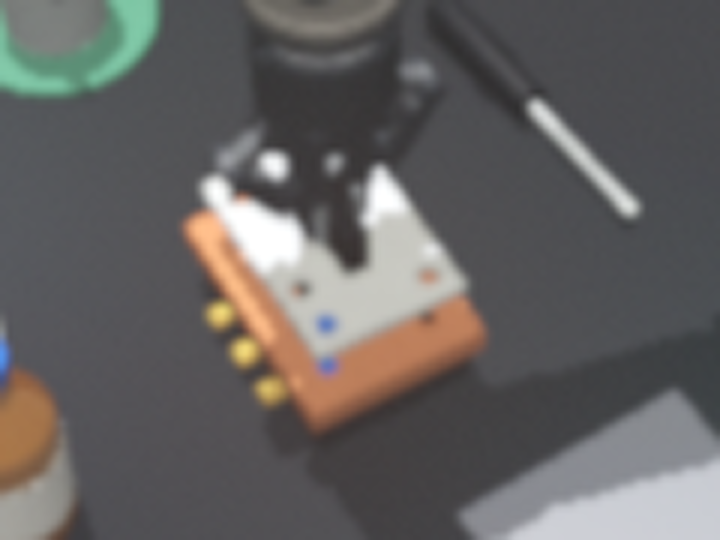

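Call:
apply_moves --series "-0.002 -0.0015 -0.002 0.006 -0.001 0.001 0; -0.002 -0.0015 -0.002 0.012 -0.001 0.001 0; -0.002 -0.0015 -0.002 0.018 -0.001 0.001 0; -0.002 -0.0015 -0.002 0.022 -0.001 0.001 0; -0.002 -0.0015 -0.002 0.022 -0.001 0.001 0; -0.002 -0.0015 -0.002 0.022 -0.001 0.001 0; -0.002 -0.0015 -0.002 0.022 -0.001 0.001 0"

```text
clock: 18.8
tcp_pos: [0.5565, 0.0185, 0.0786]
orientation: [1.322, 1.132, -1.323]
contact_force: [0.2, 0.2, -2.3]
grip_width: 0.0148
```

Run:
```python
from h import *;import pickle
plan([.5567,.0186,.0785],-8.9)
pickle.dump(cam('wrist'),open('w11.pkl','wb'))
im=grab_frame('wrist');cv2.imwrite('pics/w11z.png',cv2.resize(im[80:220,155:355],None,fx=4,fy=4,interpolation=cv2.INTER_CUBIC))
s=grab_frame('scene');cv2.imwrite('pics/s11.png',cv2.resize(s[140:230,190:310],None,fx=6,fy=6,interpolation=cv2.INTER_CUBIC))
t=grab_frame('top');cv2.imwrite('pics/t11.png',cv2.resize(t[172:232,232:307],None,fx=8,fy=8,interpolation=cv2.INTER_CUBIC))
plan([.5567,.0186,.0785],-8.9)
```

```text
clock 18.8 tcp [0.5565 0.0185 0.0786] ya -8.88 tilt 0.01 w 0.0148 F [ 0.21  0.2  -2.27]
wxyz [0.0003 0.     0.0002] t [ 0.0001  0.0002 -0.0001]
clock 18.95 tcp [0.5564 0.0185 0.0785] ya -8.88 tilt 0.02 w 0.0145 F [-0.14  0.13 -1.91]
wxyz [0.0003 0.0001 0.0004] t [ 0.      0.0003 -0.0002]
```

View pics/w11z.png

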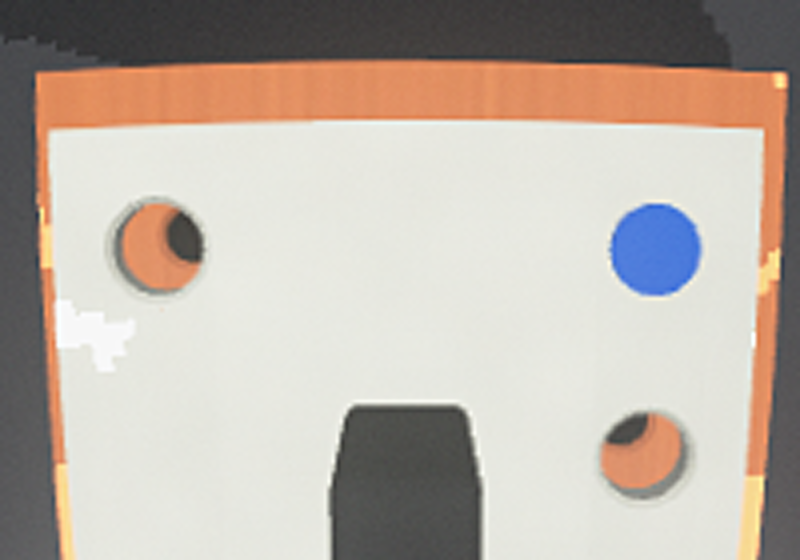

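View pics/s11.png

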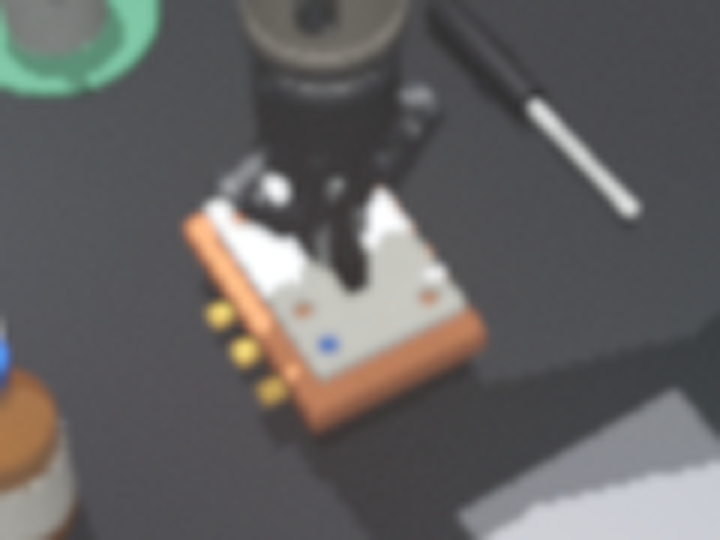

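View pics/t11.png

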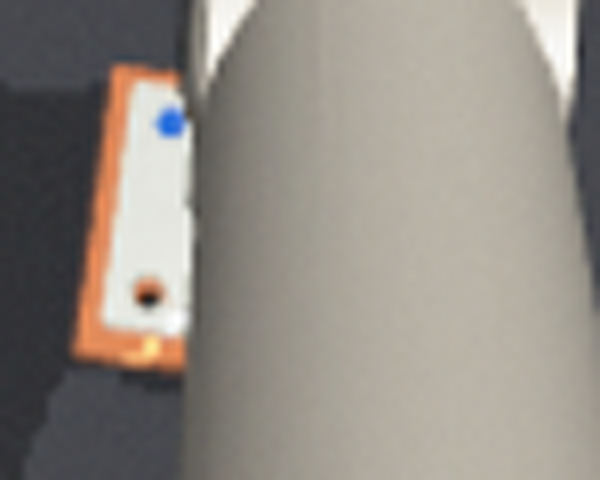

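Run:
```python
from h import *;import pickle
W=pickle.load(open('w11.pkl','rb'))
r=meas(W,[(656,250),(645,455),(157,246)],.071,4,155,80,True,M[[0,1,3]]);print('cover wrist',r)
print('cover top',meas(cam('top'),[(171,123),(148,293)],.071,8,232,172,False,M[[0,3]]))
print('cover scene',meas(cam('scene'),[(329,345),(305,310),(429,297)],.071,6,190,140,False,M[[0,1,3]]))
a=np.radians(-8.9);Q=np.array([[np.cos(a),-np.sin(a)],[np.sin(a),np.cos(a)]])
for nm,c in (('mean',(.5568,.0187)),('wrist',(.5562,.0185)),('scene',(.5598,.0188))):
  for k in (1,3):
    p=np.append(Q@M[k]+c,.05);q=proj(W,p,True);print(nm,k,(q[0]-155)*4+1.5,(q[1]-80)*4+1.5)
```

```text
cover wrist (array([0.5556, 0.0189]), np.float64(-9.05), [[0.1, -0.3], [0.1, 0.2], [-0.2, 0.0]])
cover top (array([0.5562, 0.0195]), np.float64(-8.97), [[0.1, -0.0], [-0.1, 0.0]])
cover scene (array([0.559, 0.02 ]), np.float64(-9.11), [[-0.4, -0.6], [-0.1, 0.8], [0.6, -0.2]])
mean 1 626.0254788660736 417.7646053841321
mean 3 195.2358547638537 231.4029385876164
wrist 1 622.2943852292694 419.6181781862133
wrist 3 191.51934797546699 233.44553692027455
scene 1 645.2559478550722 414.2180701181135
scene 3 214.9853186628153 227.2129131738643
```

All three cameras agree that the cover sits about 0.8 mm low in x and 0.7 mm high in y relative to the housing. I'll trim that out.

Call:
apply_moves --series "0 0 0 0 0.0009 0.0007 0; 0 0 0 0 0.0009 0.0007 0; 0 0 0 0 0.0009 0.0007 0; 0 0 0 0 0.0009 0.0007 0; 0 0 0 0 0.0009 0.0007 0; 0 0 0 0 0.0009 0.0007 0; 0 0 0 0 0.0009 0.0007 0; 0 0 0 0 0.0009 0.0007 0"

```text
clock: 19.95
tcp_pos: [0.5571, 0.0177, 0.0784]
orientation: [1.322, 1.132, -1.323]
contact_force: [-0.9, -0.9, -2.3]
grip_width: 0.0149
```

Run:
```python
from h import *;import pickle
plan([.5572,.0179,.0785],-8.9)
pickle.dump(cam('wrist'),open('w12.pkl','wb'))
im=grab_frame('wrist');cv2.imwrite('pics/w12z.png',cv2.resize(im[80:220,155:355],None,fx=4,fy=4,interpolation=cv2.INTER_CUBIC))
s=grab_frame('scene');cv2.imwrite('pics/s12.png',cv2.resize(s[80:270,150:350],None,fx=3,fy=3,interpolation=cv2.INTER_CUBIC))
print(np.abs(get_obs()['qvel']).max(),get_obs()['clock'])
```

```text
clock 19.95 tcp [0.5571 0.0177 0.0784] ya -8.88 tilt 0.04 w 0.0149 F [-0.92 -0.88 -2.34]
wxyz [0.0003 0.0002 0.0006] t [-0.0001  0.0001 -0.0002]
0.0016407568406632577 20.05
```

View pics/w12z.png

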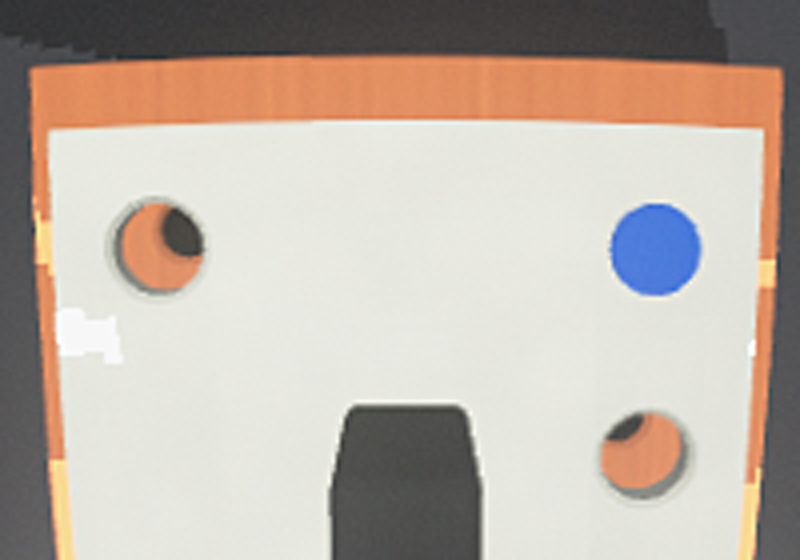

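View pics/s12.png

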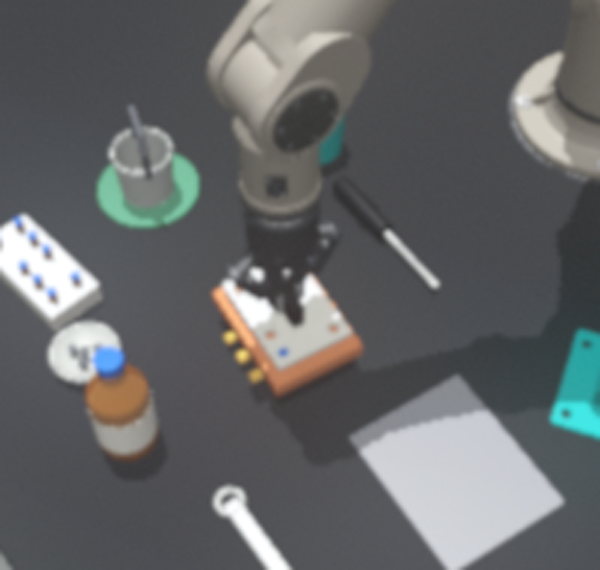

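Run:
```python
from h import *;import pickle
W=pickle.load(open('w12.pkl','rb'))
g=lambda x,y,z:onz(W,155+(x+.5)/4-.5,80+(y+.5)/4-.5,z,True)
a=np.radians(-8.9);ex=np.array([np.cos(a),np.sin(a),0]);ey=np.array([-np.sin(a),np.cos(a),0])
print('y: housing',ey@g(400,57,.05)-.075,'cover',ey@g(400,121,.071)-.066)
print('x: housing',ex@(g(42,240,.05)+g(779,240,.05))/2,'w',ex@(g(779,240,.05)-g(42,240,.05)),'cover',ex@(g(52,240,.071)+g(760,240,.071))/2,'w',ex@(g(760,240,.071)-g(52,240,.071)))
print('cover',meas(W,[(656,250),(645,455),(157,246)],.071,4,155,80,True,M[[0,1,3]]))
o=g(203-12,240,.05);c=np.array([.556,.0186])
```

```text
y: housing 0.10385906300718982 cover 0.10358814332381777
x: housing 0.5473719721188001 w 0.10989743167630282 cover 0.5466780579760934 w 0.09243176848351482
cover (array([0.5561, 0.0181]), np.float64(-9.04), [[0.1, -0.3], [0.0, 0.3], [-0.1, 0.0]])
```

The edges agree to under 1 mm. The cast widths of 109.9 and 92.4 mm match the nominal 110 and 92 mm, which confirms the assumed heights. Handing in.

```bash
python3 -c "
from h import *
print(hand_in())"
```

```text
the job is handed in; nothing more can be done
None
```

I moved the pot to the middle of the green mat, let it go there, and handed in at about 20 s. The arm was still holding the cover about 15 mm above the flange. `hand_in()` gives no verdict, so everything below comes from my own checks.

- **Pot:** it stood upright and near the mat's centre after I let go, and it still looked that way in the last scene picture.
- **Cover alignment:** in the last wrist picture the cover's edges were within 0.3 mm (y) and 0.7 mm (x) of the housing's. The two yaw angles differed by about 0.2–0.3°, against a limit of 4 mm at each hole. Only two of the four holes and the blue dot were visible, because the gripper hid the others.
- **Cover height and stillness:** the underside should be about 15 mm above the flange, worked out from the tool height at the grasp. The tool was tilted 0.04° and the joints were at rest. I saw no sign of the cover touching the housing.
- **Bystanders:** those in the last scene picture looked unmoved. I did not measure their positions, and the blank plate was outside that crop.
- **Disagreement:** before the final trim, the scene camera placed both the cover and the housing about 3 mm farther in x than the other two cameras. All three agreed on the offset between them to within 1 mm, so I corrected by that offset.

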